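# Face the held tins to the front

### The arm

A 6-joint arm with a two-finger parallel gripper is mounted at the origin on the work surface. World frame = base frame: x ahead of the robot, y to its left, z up, the work surface at z = 0. Lengths are in m, angles in rad, forces in N, time in s.
With the tool pointing down it reaches from about 0.35 to 0.95 m from the base axis. Payload 17.4 kg.
Tool frame: the origin (TCP) lies where the fingers leave the gripper's body, on its centre line; the fingertips stand 84 mm ahead of it and the grasp point (between the pads) lies 65 mm ahead of it (arm.hold_point_z is the distance from the TCP to the grasp point, in m); z points along the fingers, x is the direction in which the jaws open and shut, and the axes are right-handed (so a half turn about z gives the same grasp; the last joint's range is limited). The gripper opens to 93 mm and grips with 3 to 60 N. Pads are 15 mm wide; open, the fingers measure 128 mm over their backs; the gripper's body (75 mm by 188 mm) begins 65 mm behind the grasp point.
Start: joints at [1.243, 0.116, 1.442, -0, 1.584, -0.038], TCP at [0.193, 0.647, 0.303] pointing down, gripper open.
Joint ranges: [-2.83, 2.83], [-0.83, 2.19], [0.07, 2.5], [-1.14, 4.28], [0.01, 3], [-2.97, 2.97]. Speed limits (rad/s): [1.89, 1.89, 2.22, 3.14, 3.14, 3.14].

### API

Orientations are given as a rotation vector (axis times angle).
In Python, from bench import arm, get_image, order gives the robot as it stands.
- The arm moves only by the tool jog_arm, never from a script. Its argument "deltas" is a list of rows, each an object with "gripper": the opening, from -1 (shut) to 1 (fully open), so that 0 is half open; "travel": the shift along the tool's x, y, z in mm, a list of three; "turn": the turn, a rotation vector about the tool's x, y, z in degrees, a list of three. In form: [{"gripper": gripper, "travel": [tx, ty, tz], "turn": [ax, ay, az]}, ...]. A call has 1 to 8 rows; each row shifts and turns the commanded pose from where the row before left it, along the tool's axes as they then stand; what a row does not reach is not made up. A row lasts 1/8 s, in which the tool goes at most 62.5 mm and 10.7 degrees, less where a joint would pass 70% of its speed; a pose out of reach is approached as far as the arm can. A call is refused whole if a number of a shift passes 62.5 or a number of a turn 10.7, either way. A call with a gripper value outside its range is refused whole. The fingers move at their own pace and stop on an object; "newtons" is the grip in N (left out, the last holds). Time passes only in rows, so rows that do not move let the fingers close. It gives the time, the measured TCP pose, the force and the opening at its end, in the units of the state.
- arm.get_state(): the state, without advancing time (a new reading comes with each control period).
- get_image(name): name is "side" or "top" or "wrist"; returns a dict with "color" (420x560x3 uint8, red, green, blue), "range_z" (420x560 float32, m along the optical axis (not along the pixel's ray), 0 where there is no reading), "fx", "fy", "cx", "cy" (pixels), "extrinsics" (4x4, takes a point from world to camera coordinates). Camera axes: x right, y down, z forward; pixel columns grow to the right and rows downward; lengths in m; the calibration is good to about 2 mm. A picture is of the moment at which its call begins.
- order.job_done(): hands the job in, once; it reports no verdict.
The state is a dict: "t": time; "q": joint angles; "dq": joint speeds; "joint_torque": joint torques, N m; "ee_pos": TCP position; "ee_rot": TCP orientation; "force": force on the tool from outside, world axes, zero at the start; "ft_torque": the same for the moment, N m; "finger_gap": finger opening in m.
Only numpy, scipy, OpenCV 4.12 (cv2) and the standard library are available. Lean on these libraries where they do the work, as an engineer would, in place of code of your own. Each camera call takes 0.05 s, during which the arm holds its last target.

### The job

Two round tins stand on the plywood shelf with their paper labels turned away. They are too wide to grip but can be rolled along the pine lip with a fingertip: without lifting or tipping them, turn both until their labels face squarely out over the lip at the shelf's front, and leave both standing against that lip. Leave the lantern, the cowbell and the bird whistle where they are.

Things in the scene. Friction and masses are not known exactly. Their poses are not given: they have to be found in the camera images.
- shelf: Fixed plywood shelf board, 330 mm deep (x), 960 wide (y), 18 thick, lying on the counter. Origin on the board's top face (18 mm above the counter), at the middle of the pine lip's inner face. x points out of the shelf's front, square to the lip, away from the robot; y runs along the lip; z up. The board reaches from x = -312 to +18 mm.
- lip (a point): Middle of the top inner edge of the pine lip, 30 mm above the board, axes as the shelf's. The lip is a straight strip 18 mm thick along the whole front edge, its inner face the plane x = 0 of the shelf. A tin pressed against it from behind with 5 to 15 N rolls along it with hardly any slip. End cleats, also 30 mm high, stand at y = -480 to -462 and +462 to +480 mm.
- wide_tin: The wider, lower round tin: closed plain tinplate cylinder, 110 mm across, 75 mm high, 0.45 to 0.7 kg, loose, flat lid. Origin at the centre of its underside, z up. Its x axis points from the tin's axis to the middle of its cream paper label, which covers 88 degrees of the side.
- wide_tin_label (a point): Middle of the wide tin's label, on its side, 55 mm from the axis along the tin's x, 45 mm above its underside. On the lid a cream paper seal strip 24 mm wide runs from near the middle out over the edge just above this point, so that the label's side shows from above.
- tall_tin: The narrower, taller round tin of the same make: 96 mm across, 92 mm high, 0.4 to 0.65 kg, loose. Origin at the centre of its underside, z up; its x axis points from the tin's axis to the middle of its cream paper label.
- tall_tin_label (a point): Middle of the tall tin's label, on its side, 48 mm from the axis along the tin's x, 54 mm above its underside. The same seal strip on the lid points to it from the lid's middle.
- lantern: Bystander: pierced tin lantern, round, 86 mm across and 178 mm high with its ring, 0.45 kg, loose. Origin at the centre of its underside, z up.
- cowbell: Bystander: copper cowbell standing on its mouth, 68 mm (x) by 90 mm (y) at the mouth, narrower above, 114 mm high with its loop, 0.5 kg, loose. Origin at the centre of its underside, z up.
- bird_whistle: Bystander: ochre clay bird whistle on a round foot, 115 mm long (x, the beak to +x), 52 mm wide, 76 mm high, 0.25 kg, loose. Origin at the centre of the underside of its foot (40 mm across), z up; the tail reaches to x = -55 mm, the beak to +58 mm.

How it is judged:
At the end, for the whole second after the job is handed in: Both tins stand upright and still on the shelf behind the pine lip, each within 10 mm of touching it, with the middle of its label within 12 degrees of the shelf's front direction; the lantern, cowbell and bird whistle are within 20 mm of where they started (angle between the x axis of each of wide_tin, tall_tin and the x axis of shelf, either way round below 0.21 rad and x of each of wide_tin_label, tall_tin_label in the frame of shelf above -0.04 m and x of wide_tin in the frame of shelf between -0.065 and -0.035 m and angle between each of wide_tin, tall_tin's own z axis and vertical below 0.05 rad and linear speed of each of wide_tin, tall_tin below 0.01 m/s and x of tall_tin in the frame of shelf between -0.058 and -0.035 m and distance of each of lantern, cowbell, bird_whistle from where it was at the start of the episode below 0.02 m).
It fails at once if a tin is lifted off the shelf or tipped (angle between any of wide_tin, tall_tin's own z axis and vertical above 0.3 rad or z of any of wide_tin, tall_tin in the frame of shelf above 0.025 m).
It fails at once if the lantern, cowbell or bird whistle is shifted by more than 20 mm or knocked over (distance of any of lantern, cowbell, bird_whistle from where it was at the start of the episode above 0.02 m or angle between any of lantern, cowbell, bird_whistle's own z axis and vertical above 0.4 rad).
It also fails if it takes over 72 s, if anything falls off the work surface, if the arm or the gripper's body presses on something with over 40 N, if the wrist force passes 120 N, or if a joint passes its speed limit or range.

## Working session

There is one attempt and no reset: what is moved stays moved. The work goes in short steps, Python scripts to look and compute and a tool call to move; the robot and the scene stay as the last step left them, time stands still between calls to the robot, and variables do not carry over. Pictures are saved under pics/ and viewed, and the job is handed in when it is done.

Besides the shell and the picture viewer there is one more tool, called after "Emit:" by a JSON object that holds its "api" and its "payload", one argument or row to a line. jog_arm: Moves the arm, as the interface text tells. Its arguments: {"type":"object","properties":{"deltas":{"type":"array","items":{"type":"object","properties":{"gripper":{"type":"number"},"travel":{"type":"array","items":{"type":"number"}},"turn":{"type":"array","items":{"type":"number"}}}}},"newtons":{"type":"number"}},"required":["deltas"]}

```bash
ls; mkdir -p pics
python3 - <<'E'
from bench import arm,get_image
import cv2,numpy as np
for n in ["top","side","wrist"]:
    im=get_image(n); cv2.imwrite(f"pics/{n}0.png",im["color"][:,:,::-1])
    np.savez(f"pics/{n}0.npz",**im)
    print(n,im["fx"],im["fy"],im["cx"],im["cy"]);print(np.round(im["extrinsics"],3))
s=arm.get_state();print(s)
E
```

```text
pics
top 426.3232820704953 426.3232820704953 282.84647745761094 207.0069995906308
[[-0.022 -0.999  0.025  0.007]
 [-0.991  0.019 -0.132  0.544]
 [ 0.132 -0.028 -0.991  1.194]
 [ 0.     0.     0.     1.   ]]
side 382.2292144362246 382.2292144362246 279.9890594540789 217.2411612395203
[[-0.827 -0.562  0.001  0.451]
 [-0.39   0.571 -0.723  0.276]
 [ 0.406 -0.598 -0.691  0.679]
 [ 0.     0.     0.     1.   ]]
wrist 311.4217244830577 311.4217244830577 277.5340321757882 207.35206792440596
[[ 0.286  0.958 -0.001 -0.674]
 [ 0.919 -0.275  0.283 -0.034]
 [ 0.271 -0.082 -0.959  0.39 ]
 [ 0.     0.     0.     1.   ]]
{'t': 0.15, 'q': array([ 1.24321730e+00,  1.16397414e-01,  1.44208150e+00, -2.64864572e-05,
        1.58397929e+00, -3.77893395e-02]), 'dq': array([-8.02322481e-04, -7.18343064e-04, -1.38325988e-03,  9.49126122e-05,
        3.56842822e-03,  1.05920833e-03]), 'joint_torque': array([ 2.37664281e-03, -7.21762562e+01, -6.22948694e+01,  7.79795204e-02,
        2.26825633e-02, -1.03433224e-04]), 'ee_pos': array([0.19286814, 0.6467919 , 0.30217898]), 'ee_rot': array([ 2.51850277e+00,  1.87710607e+00, -1.09628267e-03]), 'force': array([ 0.06880122, -0.43083476,  0.10582569]), 'ft_torque': array([ 0.06272547, -0.0237223 ,  0.01721443]), 'finger_gap': 0.09275594318892617}
```

View pics/top0.png

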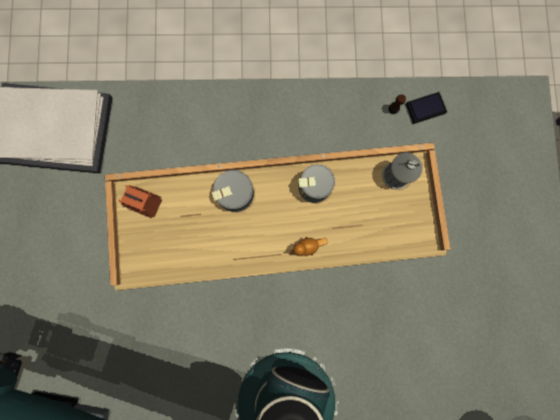

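View pics/side0.png

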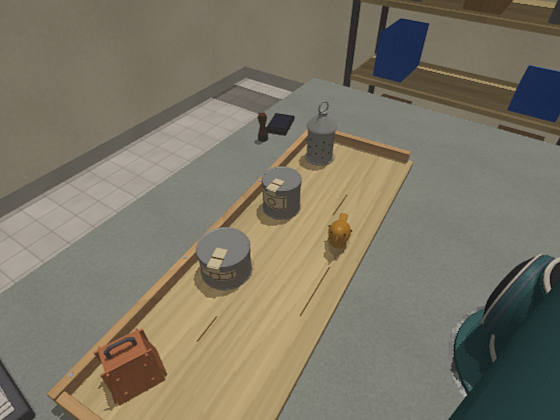

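View pics/wrist0.png

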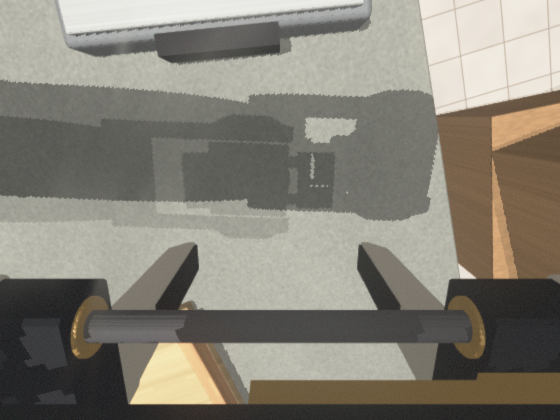

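The top view shows the lip along the top from (108,178) to (433,147). The wide tin is at (233,190) and the tall tin at (317,183), with their seal strips pointing image-left, towards world +y. The whistle is at (307,246), the lantern at (405,170) and the cowbell at (140,200). Next I'll measure these.

```bash
cat > h.py <<'E'
import numpy as np,cv2
from bench import arm,get_image
def pts(im):
    H,W=im["range_z"].shape; u,v=np.meshgrid(np.arange(W),np.arange(H)); z=im["range_z"]
    P=np.stack([(u-im["cx"])/im["fx"]*z,(v-im["cy"])/im["fy"]*z,z],-1)
    E=im["extrinsics"]; Pw=(P-E[:3,3])@E[:3,:3]
    Pw[z==0]=np.nan
    return Pw
def ray(im,uv,zp):
    E=im["extrinsics"];uv=np.atleast_2d(uv).astype(float)
    d=np.c_[(uv[:,0]-im["cx"])/im["fx"],(uv[:,1]-im["cy"])/im["fy"],np.ones(len(uv))]@E[:3,:3]
    c=-E[:3,3]@E[:3,:3]
    return c+d*((zp-c[2])/d[:,2])[:,None]
E
python3 - <<'E'
from h import *
im=dict(np.load("pics/top0.npz"));P=pts(im)
# lip top: z~0.048 ; 
hsv=cv2.cvtColor(im["color"],cv2.COLOR_RGB2HSV)
for uv in [(233,200),(317,190),(225,193),(306,183),(200,240),(270,165),(405,175),(140,200),(305,246)]:
    print(uv,np.round(P[uv[1],uv[0]],3),hsv[uv[1],uv[0]],im["color"][uv[1],uv[0]])
# columns lip scan
for u in (150,200,270,370,400):
    print(u,[(v,int(P[v,u,2]*1000),tuple(int(a) for a in hsv[v,u])) for v in range(int(178-(u-108)*.095)-6,int(178-(u-108)*.095)+10)])
E
```

```text
(233, 200) [0.559 0.134 0.092] [ 27  20 141] [141 140 130]
(317, 190) [ 0.58  -0.096  0.11 ] [ 30  20 150] [150 150 138]
(225, 193) [0.579 0.157 0.09 ] [ 27  62 227] [227 221 172]
(306, 183) [ 0.6   -0.067  0.106] [ 31  55 226] [225 226 177]
(200, 240) [0.456 0.237 0.016] [ 20 116 198] [198 168 108]
(270, 165) [0.668 0.031 0.04 ] [ 15 142  86] [86 62 38]
(405, 175) [ 0.61  -0.329  0.146] [ 30  24 105] [105 105  95]
(140, 200) [0.56  0.381 0.116] [ 6 77 53] [53 40 37]
(305, 246) [ 0.43  -0.062  0.072] [ 16 186 169] [169 112  46]Traceback (most recent call last):
  File "<stdin>", line 9, in <module>
ValueError: cannot convert float NaN to integer
```

Run:
```python
import cv2
a=cv2.imread("pics/top0.png")[130:270,95:460]
cv2.imwrite("pics/topz.png",cv2.resize(a,None,fx=2.15,fy=2.15,interpolation=cv2.INTER_CUBIC))
```

```text
(no output)
```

View pics/topz.png

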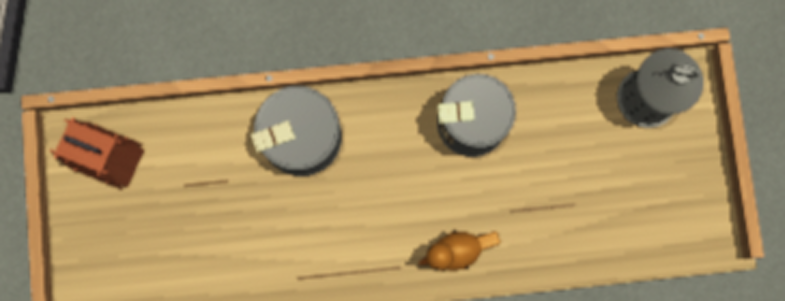

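```bash
cat >> h.py <<'E'
def lipfit(im):
    P=pts(im);hsv=cv2.cvtColor(im["color"],cv2.COLOR_RGB2HSV)
    m=((hsv[...,0]>8)&(hsv[...,0]<19)&(hsv[...,1]>90)&(hsv[...,2]>150)).astype(np.uint8)
    return m,P
def shelf():
    return np.load("shelf.npz")
def toS(p,s):
    return (np.asarray(p)[...,:2]-s["o"])@np.c_[s["ex"],s["ey"]]
def lid(im,zt,c0,r):
    """lid circle near c0 (world xy), grey or cream pixels on height zt"""
    P=pts(im); m=(abs(P[...,2]-zt)<0.010)&(np.hypot(P[...,0]-c0[0],P[...,1]-c0[1])<r+0.03)
    m=cv2.morphologyEx(m.astype(np.uint8),cv2.MORPH_OPEN,np.ones((3,3),np.uint8))
    cs,_=cv2.findContours(m,cv2.RETR_EXTERNAL,cv2.CHAIN_APPROX_NONE); c=max(cs,key=cv2.contourArea)
    pw=ray(im,c[:,0,:],zt)[:,:2].astype(np.float32)
    (cx,cy),rr=cv2.minEnclosingCircle(pw)
    A=np.c_[2*pw,np.ones(len(pw))]; x=np.linalg.lstsq(A,(pw**2).sum(1),rcond=None)[0]
    hsv=cv2.cvtColor(im["color"],cv2.COLOR_RGB2HSV)
    k=(hsv[...,2]>190)&(hsv[...,1]>35)&(hsv[...,1]<90)&(m>0)
    v,u=np.nonzero(k); sp=ray(im,np.c_[u,v],zt)[:,:2]
    return x[:2],np.sqrt(x[2]+x[0]**2+x[1]**2),sp
E
python3 - <<'E'
from h import *
im=dict(np.load("pics/top0.npz"));P=pts(im)
hsv=cv2.cvtColor(im["color"],cv2.COLOR_RGB2HSV)
for u in (150,200,270,370,400):
    v0=int(178-(u-108)*.095)
    print(u,[(v,float(np.round(P[v,u,2]*1000)),tuple(int(a) for a in hsv[v,u])) for v in range(v0-6,v0+9)])
for n,zt,c0,r in (("w",.093,(.575,.135),.055),("t",.110,(.59,-.09),.048)):
    c,rr,sp=lid(im,zt,c0,r); print(n,c,rr,sp.mean(0),len(sp))
E
```

```text
150 [(168, -2.0, (36, 33, 124)), (169, 2.0, (23, 49, 125)), (170, 1.0, (16, 113, 169)), (171, 50.0, (16, 135, 202)), (172, 44.0, (16, 138, 207)), (173, 47.0, (16, 138, 207)), (174, 47.0, (16, 138, 203)), (175, 49.0, (15, 140, 180)), (176, nan, (15, 143, 127)), (177, 35.0, (16, 138, 89)), (178, 22.0, (18, 125, 145)), (179, 13.0, (19, 118, 186)), (180, 18.0, (20, 116, 189)), (181, 13.0, (20, 117, 190)), (182, 17.0, (20, 116, 187))]
200 [(163, 1.0, (34, 30, 126)), (164, -2.0, (26, 40, 128)), (165, -2.0, (16, 102, 168)), (166, 45.0, (16, 134, 200)), (167, 43.0, (16, 138, 205)), (168, 47.0, (16, 137, 208)), (169, 48.0, (16, 138, 210)), (170, 44.0, (16, 138, 203)), (171, 43.0, (15, 142, 156)), (172, 39.0, (15, 139, 97)), (173, 29.0, (18, 125, 147)), (174, 16.0, (19, 117, 191)), (175, 17.0, (20, 115, 202)), (176, 20.0, (20, 113, 209)), (177, 17.0, (20, 113, 209))]
270 [(156, -1.0, (36, 30, 128)), (157, 3.0, (32, 36, 129)), (158, -1.0, (19, 81, 152)), (159, 48.0, (16, 123, 174)), (160, 45.0, (15, 139, 180)), (161, 48.0, (15, 140, 186)), (162, 46.0, (16, 138, 192)), (163, 47.0, (16, 138, 192)
[... 522 characters left out ...]
), (158, 16.0, (19, 118, 193)), (159, 19.0, (19, 116, 197)), (160, 20.0, (20, 114, 197)), (161, 12.0, (20, 114, 199))]
400 [(144, -2.0, (34, 30, 127)), (145, 1.0, (21, 58, 128)), (146, 0.0, (16, 121, 169)), (147, 49.0, (16, 136, 202)), (148, 45.0, (16, 137, 208)), (149, 46.0, (16, 136, 212)), (150, 49.0, (16, 136, 212)), (151, 49.0, (15, 139, 176)), (152, 44.0, (15, 136, 103)), (153, 34.0, (16, 78, 82)), (154, 125.0, (23, 36, 93)), (155, 129.0, (27, 26, 98)), (156, 130.0, (27, 23, 98)), (157, 134.0, (30, 23, 98)), (158, 138.0, (30, 26, 98))]
w [0.58794785 0.13611594] 0.05349056895331404 [0.57908069 0.16548058] 133
t [ 0.6031492  -0.09552592] 0.046913085412123974 [ 0.60324844 -0.06860169] 121
```

Run:
```python
from h import *
im=dict(np.load("pics/top0.npz"));P=pts(im)
hsv=cv2.cvtColor(im["color"],cv2.COLOR_RGB2HSV).astype(float)
A=[];B=[]
for u in range(120,390):
    v0=178-(u-108)*.095
    vs=np.arange(int(v0)-7,int(v0)+8); s=hsv[vs,u,1]; val=hsv[vs,u,2]
    i=np.nonzero(s>90)[0][0]; A.append((u,vs[i-1]+(90-s[i-1])/(s[i]-s[i-1])))
    pk=val[i:i+6].max(); j=i+3+np.nonzero(val[i+3:]<0.7*pk)[0][0]; B.append((u,vs[j-1]+(val[j-1]-.7*pk)/(val[j-1]-val[j])))
res=[]
for C in (A,B):
    w=ray(im,np.array(C),.048)[:,:2]
    l=cv2.fitLine(w.astype(np.float32),cv2.DIST_HUBER,0,.001,.001).ravel(); res.append(l); print(l,np.degrees(np.arctan2(l[1],l[0])))
# yaw: lip dir
d=res[0][:2]+res[1][:2]*np.sign(res[0][:2]@res[1][:2]); d/=np.linalg.norm(d)
if d[1]<0:d=-d
ey=d; ex=np.array([d[1],-d[0]])
print("ex",ex,"yaw",np.degrees(np.arctan2(ex[1],ex[0])),"widths",(res[0][2:]-res[1][2:])@ex)
# ends: corners at z .048 top image (107,177),(433,146)
e=ray(im,[(107,178),(433.5,147)],.048)[:,:2]; print("end y",e@ey,(e[0]-e[1])@ey)
xin=res[0][2:]@ex-.018; xin2=res[1][2:]@ex; print(xin,xin2)
o=ex*((xin+xin2)/2)+ey*(e@ey).mean(); print("o",o)
np.savez("shelf.npz",o=o,ex=ex,ey=ey); s=shelf()
for n,zt,c0,r in (("w",.093,(.588,.136),.055),("t",.110,(.603,-.095),.048)):
    c,rr,sp=lid(im,zt,c0,r); cs=toS(c,s); m=toS(sp.mean(0),s)-cs
    print(n,cs,rr,"label deg in shelf",np.degrees(np.arctan2(m[1],m[0])),np.hypot(*m))
# bystanders: points high
S=toS(P,s); z=P[...,2]
for n,(u0,v0,u1,v1) in dict(cow=(115,180,165,220),wh=(285,232,332,262),lan=(385,150,425,192)).items():
    k=np.zeros(z.shape,bool);k[v0:v1,u0:u1]=1;k&=z>.035; k&=S[...,0]<-.005
    q=S[k]; print(n,np.percentile(q,[2,98],axis=0).round(3).tolist(), np.nanmax(z[k]))
```

```text
[ 0.08288016 -0.9965595   0.672579    0.19945376] -85.24586
[ 0.08253469 -0.9965882   0.66355073  0.09473641] -85.265724
ex [0.99657387 0.08270743] yaw 4.7442064 widths 0.017658226
end y [ 0.44201135 -0.50726546] 0.9492768099068635
0.6687709 0.6691127
o [0.66934844 0.02281119]
w [-0.07175056  0.11964899] 0.05349056895331404 label deg in shelf 102.05838072363156 0.030674238000967413
t [-0.07575979 -0.1124565 ] 0.046913085412123974 label deg in shelf 85.04462279772942 0.026924412347864003
cow [[-0.11, 0.34], [-0.034, 0.423]] 0.1327166093367193
wh [[-0.27, -0.122], [-0.226, -0.027]] 0.09732523375096608
lan [[-0.103, -0.393], [-0.028, -0.32]] 0.1981251113068486
```

Emit:
{"api": "jog_arm", "payload": {
  "deltas": [
    {"gripper":-1,"travel":[0,0,0],"turn":[0,0,-10.65]},
    {"gripper":-1,"travel":[0,0,0],"turn":[0,0,-10.65]},
    {"gripper":-1,"travel":[-46,21,0],"turn":[0,0,0]},
    {"gripper":-1,"travel":[-46,21,0],"turn":[0,0,0]},
    {"gripper":-1,"travel":[-46,21,0],"turn":[0,0,0]},
    {"gripper":-1,"travel":[-46,21,0],"turn":[0,0,0]},
    {"gripper":-1,"travel":[-46,21,0],"turn":[0,0,0]},
    {"gripper":-1,"travel":[-46,21,0],"turn":[0,0,0]}
  ],
  "newtons": 20
}}

```text
t: 1.15
ee_pos: [0.3415, 0.3806, 0.3026]
ee_rot: [2.128, 2.311, 0.0]
force: [0.8, 0.4, -0.0]
finger_gap: 0.0179
```

```bash
cat >> h.py <<'E'
from scipy.spatial.transform import Rotation as Rn
def stat(tgt=None):
    """tgt: wanted contact corner (x,y,z mm) in shelf frame"""
    s=shelf(); st=arm.get_state(); R=Rn.from_rotvec(st["ee_rot"]).as_matrix()
    F=np.eye(3);F[:2,0]=s["ex"];F[:2,1]=s["ey"]
    O=np.r_[s["o"],.018]
    Rs=F.T@R; p=F.T@(st["ee_pos"]-O)*1000; c=p+Rs@[0,7.5,84]
    print("t %.2f gap %.3f"%(st["t"],st["finger_gap"]),"TCP_S",p.round(1),"corner_S",c.round(1),"force_S",(F.T@st["force"]).round(1))
    print("tool axes in shelf (cols)\n",Rs.round(3))
    if tgt is not None: print("delta tool",(Rs.T@(np.array(tgt)-c)).round(1))
def look(tag,tins="wt"):
    im=get_image("top"); cv2.imwrite(f"pics/{tag}.png",im["color"][:,:,::-1]); s=shelf()
    for n,zt,c0,r in (("w",.093,C0["w"],.055),("t",.110,C0["t"],.048)):
        if n not in tins: continue
        w=s["o"]+s["ex"]*c0[0]+s["ey"]*c0[1]
        try:
            c,rr,sp=lid(im,zt,w,r); cs=toS(c,s); m=toS(sp.mean(0),s)-cs
            print(n,(cs*1000).round(1),"r",round(rr*1000,1),"n",len(sp),"label deg",np.degrees(np.arctan2(m[1],m[0])).round(1),"strip r",(1000*np.hypot(*m)).round(1))
        except Exception as e: print(n,"fail",e)
C0={"w":(-.072,.120),"t":(-.076,-.112)}
E
python3 -c "
from h import *
stat((-140,106,100))"
```

```text
t 1.15 gap 0.018 TCP_S [-297.1  383.6  284.6] corner_S [-289.6  383.6  200.6] force_S [ 0.8  0.4 -0. ]
tool axes in shelf (cols)
 [[ 0.001  1.     0.   ]
 [ 1.    -0.001 -0.   ]
 [-0.     0.    -1.   ]]
delta tool [-277.5  149.8  100.7]
```

Emit:
{"api": "jog_arm", "payload": {
  "deltas": [
    {"gripper":-1,"travel":[-46,20,15],"turn":[0,0,0]},
    {"gripper":-1,"travel":[-46,20,15],"turn":[0,0,0]},
    {"gripper":-1,"travel":[-46,20,15],"turn":[0,0,0]},
    {"gripper":-1,"travel":[-46,20,15],"turn":[0,0,0]},
    {"gripper":-1,"travel":[-46,20,15],"turn":[0,0,0]},
    {"gripper":-1,"travel":[-46,20,0],"turn":[-10,0,0]},
    {"gripper":-1,"travel":[0,0,0],"turn":[-10,0,0]},
    {"gripper":-1,"travel":[0,0,0],"turn":[0,0,0]}
  ]
}}

```text
t: 2.15
ee_pos: [0.4823, 0.1164, 0.2275]
ee_rot: [1.953, 2.119, 0.373]
force: [-0.0, -0.6, -1.0]
finger_gap: 0.0004
```

```bash
python3 -c "
from h import *
stat((-140,106,20))
look('a1')
im=get_image('wrist');cv2.imwrite('pics/a1w.png',im['color'][:,:,::-1])"
```

```text
t 2.15 gap 0.000 TCP_S [-178.7  108.7  209.5] corner_S [-142.9  108.7  133.2] force_S [-0.1 -0.5 -1. ]
tool axes in shelf (cols)
 [[ 0.001  0.94   0.342]
 [ 1.    -0.001 -0.   ]
 [ 0.     0.342 -0.94 ]]
delta tool [ -2.7 -35.9 107.4]
w [-72.  119.9] r 53.9 n 151 label deg 100.8 strip r 30.3
t [ -75.2 -112.3] r 46.7 n 136 label deg 86.2 strip r 26.3
```

View pics/a1.png

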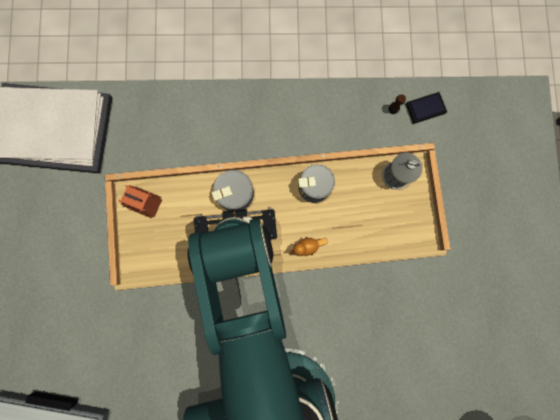

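View pics/a1w.png

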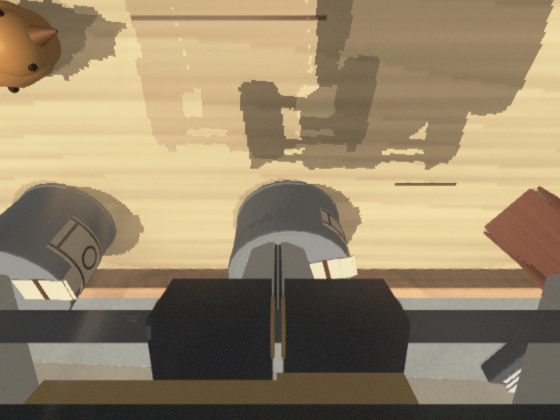

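The top view still shows both lids with the arm in place: wide lid at (233,190), tall lid at (317,183). The wrist view shows the shut fingers centred behind the wide tin. I'll lower now.

Emit:
{"api": "jog_arm", "payload": {
  "deltas": [
    {"gripper":-1,"travel":[-1,-9,27],"turn":[0,0,0]},
    {"gripper":-1,"travel":[-1,-9,27],"turn":[0,0,0]},
    {"gripper":-1,"travel":[-1,-9,27],"turn":[0,0,0]},
    {"gripper":-1,"travel":[0,-9,26],"turn":[0,0,0]},
    {"gripper":-1,"travel":[0,0,0],"turn":[0,0,0]}
  ]
}}

```text
t: 2.88
ee_pos: [0.4857, 0.1144, 0.1129]
ee_rot: [1.955, 2.124, 0.367]
force: [-0.0, 0.1, -1.0]
finger_gap: 0.0004
```

```bash
python3 -c "
from h import *
stat((-113,106,20))"
```

```text
t 2.88 gap 0.000 TCP_S [-175.5  106.5   94.9] corner_S [-140.2  106.5   18.3] force_S [-0.   0.1 -1. ]
tool axes in shelf (cols)
 [[ 0.     0.942  0.336]
 [ 1.     0.    -0.   ]
 [-0.     0.336 -0.942]]
delta tool [-0.5 26.2  7.6]
```

Emit:
{"api": "jog_arm", "payload": {
  "deltas": [
    {"gripper":-1,"travel":[0,5.6,2],"turn":[0,0,0]},
    {"gripper":-1,"travel":[0,4.7,1.7],"turn":[0,0,0]},
    {"gripper":-1,"travel":[0,3.8,1.3],"turn":[0,0,0]},
    {"gripper":-1,"travel":[0,3.8,1.3],"turn":[0,0,0]},
    {"gripper":-1,"travel":[0,3.8,1.3],"turn":[0,0,0]},
    {"gripper":-1,"travel":[0,2.8,1],"turn":[0,0,0]},
    {"gripper":-1,"travel":[0,0,0],"turn":[0,0,0]}
  ]
}}

```text
t: 3.75
ee_pos: [0.5123, 0.1162, 0.1155]
ee_rot: [1.953, 2.119, 0.373]
force: [-2.5, 0.3, 3.3]
finger_gap: 0.0007
```

```bash
python3 -c "
from h import *
stat((-110,106,20))
look('a2')"
```

```text
t 3.75 gap 0.001 TCP_S [-148.7  106.    97.5] corner_S [-113.   106.    21.2] force_S [-2.5  0.5  3.3]
tool axes in shelf (cols)
 [[ 0.001  0.94   0.342]
 [ 1.    -0.001 -0.   ]
 [-0.     0.342 -0.94 ]]
delta tool [0.  2.4 2.1]
w [-61.8 121.1] r 53.5 n 153 label deg 103.0 strip r 30.2
t [ -75.7 -112.3] r 46.8 n 134 label deg 85.4 strip r 26.3
```

Emit:
{"api": "jog_arm", "payload": {
  "deltas": [
    {"gripper":-1,"travel":[0,1.9,0.7],"turn":[0,0,0]},
    {"gripper":-1,"travel":[0,0,0],"turn":[0,0,0]}
  ]
}}

```text
t: 4.05
ee_pos: [0.5142, 0.1164, 0.1154]
ee_rot: [1.953, 2.119, 0.374]
force: [-4.2, -0.4, 4.6]
finger_gap: 0.0007
```

Emit:
{"api": "jog_arm", "payload": {
  "deltas": [
    {"gripper":-1,"travel":[0,1.4,0.5],"turn":[0,0,0]},
    {"gripper":-1,"travel":[0,0,0],"turn":[0,0,0]}
  ]
}}

```text
t: 4.3
ee_pos: [0.5157, 0.1165, 0.1154]
ee_rot: [1.953, 2.119, 0.373]
force: [-5.3, -1.4, 4.8]
finger_gap: 0.0003
```

Emit:
{"api": "jog_arm", "payload": {
  "deltas": [
    {"gripper":-1,"travel":[0,0.9,0.3],"turn":[0,0,0]},
    {"gripper":-1,"travel":[0,0,0],"turn":[0,0,0]}
  ]
}}

```text
t: 4.55
ee_pos: [0.5166, 0.1165, 0.1154]
ee_rot: [1.953, 2.119, 0.373]
force: [-5.7, -1.1, 4.6]
finger_gap: 0.0006
```

```bash
python3 -c "
from h import *
stat((-110,106,20))
look('a3')"
```

```text
t 4.55 gap 0.001 TCP_S [-144.5  106.1   97.4] corner_S [-108.7  106.    21. ] force_S [-5.8 -0.6  4.6]
tool axes in shelf (cols)
 [[ 0.001  0.94   0.342]
 [ 1.    -0.001 -0.   ]
 [-0.     0.342 -0.94 ]]
delta tool [-0.  -1.5  0.5]
w [-57.5 121.3] r 53.6 n 151 label deg 104.2 strip r 30.0
t [ -76.1 -112.5] r 46.7 n 136 label deg 84.2 strip r 26.5
```

Emit:
{"api": "jog_arm", "payload": {
  "deltas": [
    {"gripper":-1,"travel":[0,0.9,0.3],"turn":[0,0,0]},
    {"gripper":-1,"travel":[0,0,0],"turn":[0,0,0]}
  ]
}}

```text
t: 4.85
ee_pos: [0.5175, 0.1166, 0.1155]
ee_rot: [1.953, 2.12, 0.373]
force: [-6.2, -0.3, 4.8]
finger_gap: 0.0002
```

Emit:
{"api": "jog_arm", "payload": {
  "deltas": [
    {"gripper":-1,"travel":[0,0.9,0.3],"turn":[0,0,0]},
    {"gripper":-1,"travel":[0,0,0],"turn":[0,0,0]}
  ]
}}

```text
t: 5.1
ee_pos: [0.518, 0.1167, 0.1154]
ee_rot: [1.953, 2.12, 0.372]
force: [-14.7, -1.5, 11.3]
finger_gap: 0.0004
```

Emit:
{"api": "jog_arm", "payload": {
  "deltas": [
    {"gripper":-1,"travel":[0,0.1,-0.5],"turn":[0,0,0]},
    {"gripper":-1,"travel":[3,0,0],"turn":[0,0,0]},
    {"gripper":-1,"travel":[4,0,0],"turn":[0,0,0]},
    {"gripper":-1,"travel":[4,0,0],"turn":[0,0,0]}
  ]
}}

```text
t: 5.6
ee_pos: [0.5167, 0.127, 0.1155]
ee_rot: [1.953, 2.12, 0.369]
force: [-16.2, -11.5, 11.1]
finger_gap: 0.0004
```

```bash
python3 -c "
from h import *
stat()
look('a4')"
```

```text
t 5.60 gap 0.000 TCP_S [-143.5  116.5   97.5] corner_S [-107.9  116.3   21. ] force_S [-17.  -10.1  11.1]
tool axes in shelf (cols)
 [[ 0.001  0.941  0.339]
 [ 1.    -0.001 -0.002]
 [-0.002  0.339 -0.941]]
w [-56.6 126.3] r 53.6 n 151 label deg 97.7 strip r 30.5
t [ -75.5 -112.5] r 46.9 n 135 label deg 85.2 strip r 26.4
```

Emit:
{"api": "jog_arm", "payload": {
  "deltas": [
    {"gripper":-1,"travel":[4,-0.1,-0.1],"turn":[0,0,0]},
    {"gripper":-1,"travel":[4,-0.1,-0.1],"turn":[0,0,0]},
    {"gripper":-1,"travel":[5,0,0],"turn":[0,0,0]},
    {"gripper":-1,"travel":[5,0,0],"turn":[0,0,0]},
    {"gripper":-1,"travel":[5,0,0],"turn":[0,0,0]},
    {"gripper":-1,"travel":[5,0,0],"turn":[0,0,0]}
  ]
}}

```text
t: 6.4
ee_pos: [0.514, 0.1551, 0.1153]
ee_rot: [1.954, 2.121, 0.369]
force: [-15.8, -7.0, 7.7]
finger_gap: 0.0005
```

```bash
python3 -c "
from h import *
stat()
look('a5')"
```

```text
t 6.40 gap 0.001 TCP_S [-143.9  144.7   97.3] corner_S [-108.4  144.5   20.8] force_S [-16.3  -5.7   7.7]
tool axes in shelf (cols)
 [[ 0.001  0.941  0.339]
 [ 1.    -0.001 -0.002]
 [-0.001  0.339 -0.941]]
w [-56.4 140.1] r 53.7 n 153 label deg 83.3 strip r 30.9
t [ -75.4 -112. ] r 46.7 n 135 label deg 85.5 strip r 26.1
```

Emit:
{"api": "jog_arm", "payload": {
  "deltas": [
    {"gripper":-1,"travel":[5,-0.2,-0.1],"turn":[0,0,0]},
    {"gripper":-1,"travel":[5,0,0],"turn":[0,0,0]},
    {"gripper":-1,"travel":[5,0,0],"turn":[0,0,0]},
    {"gripper":-1,"travel":[5,0,0],"turn":[0,0,0]},
    {"gripper":-1,"travel":[4,0,0],"turn":[0,0,0]}
  ]
}}

```text
t: 7.08
ee_pos: [0.5124, 0.1795, 0.1155]
ee_rot: [1.953, 2.12, 0.372]
force: [-3.0, -1.5, 0.1]
finger_gap: 0.0003
```

```bash
python3 -c "
from h import *
stat()
look('a6')"
```

```text
t 7.08 gap 0.000 TCP_S [-143.5  169.1   97.5] corner_S [-107.8  169.    21.1] force_S [-3.1 -1.3  0.1]
tool axes in shelf (cols)
 [[ 0.001  0.94   0.341]
 [ 1.    -0.001 -0.001]
 [-0.     0.341 -0.94 ]]
w [-57.4 150.9] r 52.3 n 125 label deg 69.5 strip r 28.8
t [ -75.8 -112.2] r 46.9 n 137 label deg 85.0 strip r 26.1
```

Emit:
{"api": "jog_arm", "payload": {
  "deltas": [
    {"gripper":-1,"travel":[0,-7.5,-2.7],"turn":[0,0,0]},
    {"gripper":-1,"travel":[-17,0,0],"turn":[0,0,0]},
    {"gripper":-1,"travel":[-17,0,0],"turn":[0,0,0]},
    {"gripper":-1,"travel":[0,3.8,1.4],"turn":[0,0,0]},
    {"gripper":-1,"travel":[0,3.7,1.3],"turn":[0,0,0]},
    {"gripper":-1,"travel":[0,0.3,0.1],"turn":[0,0,0]}
  ]
}}

```text
t: 7.88
ee_pos: [0.5159, 0.146, 0.116]
ee_rot: [1.953, 2.12, 0.372]
force: [-8.6, -3.9, 7.3]
finger_gap: 0.0002
```

```bash
python3 -c "
from h import *
stat()
look('a7')"
```

```text
t 7.88 gap 0.000 TCP_S [-142.8  135.4   98. ] corner_S [-107.1  135.4   21.6] force_S [-8.9 -3.2  7.3]
tool axes in shelf (cols)
 [[ 0.001  0.94   0.341]
 [ 1.    -0.    -0.001]
 [-0.     0.341 -0.94 ]]
w [-56.7 151.5] r 51.8 n 124 label deg 70.5 strip r 28.5
t [ -75.6 -112.5] r 46.9 n 136 label deg 85.3 strip r 26.4
```

Emit:
{"api": "jog_arm", "payload": {
  "deltas": [
    {"gripper":-1,"travel":[4,0.2,0.1],"turn":[0,0,0]},
    {"gripper":-1,"travel":[5,0,0],"turn":[0,0,0]},
    {"gripper":-1,"travel":[5,0,0],"turn":[0,0,0]},
    {"gripper":-1,"travel":[5,0,0],"turn":[0,0,0]},
    {"gripper":-1,"travel":[5,0,0],"turn":[0,0,0]},
    {"gripper":-1,"travel":[5,0,0],"turn":[0,0,0]},
    {"gripper":-1,"travel":[5,0,0],"turn":[0,0,0]}
  ]
}}

```text
t: 8.8
ee_pos: [0.5122, 0.1794, 0.1154]
ee_rot: [1.954, 2.121, 0.367]
force: [-22.7, -12.8, 13.8]
finger_gap: 0.0003
```

```bash
sed -i 's/^C0=.*/C0={"w":(-.058,.165),"t":(-.076,-.112)}/' h.py; python3 -c "
from h import *
stat()
look('a8')"
```

```text
t 8.80 gap 0.000 TCP_S [-143.7  169.1   97.4] corner_S [-108.2  168.9   20.8] force_S [-23.7 -10.9  13.8]
tool axes in shelf (cols)
 [[ 0.001  0.941  0.338]
 [ 1.    -0.    -0.002]
 [-0.002  0.338 -0.941]]
w [-56.1 169.2] r 53.5 n 149 label deg 53.5 strip r 31.6
t [ -75.8 -112.5] r 46.9 n 136 label deg 84.7 strip r 26.5
```

Emit:
{"api": "jog_arm", "payload": {
  "deltas": [
    {"gripper":-1,"travel":[4,-0.5,-0.4],"turn":[0,0,0]},
    {"gripper":-1,"travel":[5,0,0],"turn":[0,0,0]},
    {"gripper":-1,"travel":[5,0,0],"turn":[0,0,0]},
    {"gripper":-1,"travel":[5,0,0],"turn":[0,0,0]},
    {"gripper":-1,"travel":[5,0,0],"turn":[0,0,0]},
    {"gripper":-1,"travel":[5,0,0],"turn":[0,0,0]}
  ]
}}

```text
t: 9.6
ee_pos: [0.5098, 0.2089, 0.1155]
ee_rot: [1.953, 2.121, 0.371]
force: [-6.4, -2.5, 1.5]
finger_gap: 0.0005
```

```bash
sed -i 's/^C0=.*/C0={"w":(-.058,.190),"t":(-.076,-.112)}/' h.py; python3 -c "
from h import *
stat()
look('a9')"
```

```text
t 9.60 gap 0.000 TCP_S [-143.6  198.6   97.5] corner_S [-108.   198.5   21.1] force_S [-6.6 -2.   1.5]
tool axes in shelf (cols)
 [[ 0.001  0.94   0.34 ]
 [ 1.    -0.    -0.001]
 [-0.001  0.34  -0.94 ]]
w [-56.6 184.5] r 53.4 n 146 label deg 37.3 strip r 32.9
t [ -75.6 -112.3] r 46.9 n 136 label deg 85.2 strip r 26.3
```

Emit:
{"api": "jog_arm", "payload": {
  "deltas": [
    {"gripper":-1,"travel":[0,-7.5,-2.7],"turn":[0,0,0]},
    {"gripper":-1,"travel":[-16,0,0],"turn":[0,0,0]},
    {"gripper":-1,"travel":[-16,0,0],"turn":[0,0,0]},
    {"gripper":-1,"travel":[0,3.8,1.4],"turn":[0,0,0]},
    {"gripper":-1,"travel":[0,3.9,1.4],"turn":[0,0,0]},
    {"gripper":-1,"travel":[0,0.2,0.1],"turn":[0,0,0]},
    {"gripper":-1,"travel":[0,0,0],"turn":[0,0,0]}
  ]
}}

```text
t: 10.52
ee_pos: [0.5133, 0.1771, 0.1161]
ee_rot: [1.952, 2.12, 0.373]
force: [-7.6, -1.7, 5.7]
finger_gap: 0.0007
```

```bash
python3 -c "
from h import *
stat()
look('a10')"
```

```text
t 10.53 gap 0.001 TCP_S [-142.8  166.6   98.1] corner_S [-107.1  166.6   21.7] force_S [-7.7 -1.1  5.7]
tool axes in shelf (cols)
 [[ 0.     0.94   0.341]
 [ 1.    -0.    -0.   ]
 [-0.     0.341 -0.94 ]]
w [-56.1 184.1] r 53.3 n 145 label deg 38.1 strip r 32.7
t [ -75.6 -112.5] r 47.0 n 134 label deg 85.4 strip r 26.7
```

Emit:
{"api": "jog_arm", "payload": {
  "deltas": [
    {"gripper":-1,"travel":[4,0,0],"turn":[0,0,0]},
    {"gripper":-1,"travel":[5,0,0],"turn":[0,0,0]},
    {"gripper":-1,"travel":[5,0,0],"turn":[0,0,0]},
    {"gripper":-1,"travel":[5,0,0],"turn":[0,0,0]},
    {"gripper":-1,"travel":[5,-0.1,-0.1],"turn":[0,0,0]},
    {"gripper":-1,"travel":[5,-0.1,-0.1],"turn":[0,0,0]},
    {"gripper":-1,"travel":[5,-0.1,-0.1],"turn":[0,0,0]}
  ]
}}

```text
t: 11.45
ee_pos: [0.5093, 0.2105, 0.1156]
ee_rot: [1.953, 2.121, 0.368]
force: [-15.7, -8.1, 8.9]
finger_gap: 0.0006
```

```bash
sed -i 's/^C0=.*/C0={"w":(-.058,.205),"t":(-.076,-.112)}/' h.py; python3 -c "
from h import *
stat()
look('a11')"
```

```text
t 11.45 gap 0.001 TCP_S [-144.   200.3   97.6] corner_S [-108.5  200.1   21.1] force_S [-16.3  -6.8   8.9]
tool axes in shelf (cols)
 [[ 0.001  0.941  0.339]
 [ 1.    -0.    -0.002]
 [-0.002  0.339 -0.941]]
w [-55.9 200.6] r 53.7 n 143 label deg 22.1 strip r 31.7
t [ -75.5 -112.5] r 46.9 n 135 label deg 85.5 strip r 26.6
```

Emit:
{"api": "jog_arm", "payload": {
  "deltas": [
    {"gripper":-1,"travel":[4,-0.1,-0.1],"turn":[0,0,0]},
    {"gripper":-1,"travel":[5,0,0],"turn":[0,0,0]},
    {"gripper":-1,"travel":[5,0,0],"turn":[0,0,0]},
    {"gripper":-1,"travel":[5,0,0],"turn":[0,0,0]},
    {"gripper":-1,"travel":[5,0,0],"turn":[0,0,0]},
    {"gripper":-1,"travel":[5,0,0],"turn":[0,0,0]}
  ]
}}

```text
t: 12.25
ee_pos: [0.5072, 0.2398, 0.1157]
ee_rot: [1.953, 2.121, 0.371]
force: [-6.6, -3.3, 1.6]
finger_gap: 0.0001
```

```bash
sed -i 's/^C0=.*/C0={"w":(-.058,.215),"t":(-.076,-.112)}/' h.py; python3 -c "
from h import *
stat()
look('a12')"
```

```text
t 12.25 gap 0.000 TCP_S [-143.7  229.6   97.7] corner_S [-108.   229.6   21.3] force_S [-6.9 -2.8  1.6]
tool axes in shelf (cols)
 [[ 0.001  0.94   0.34 ]
 [ 1.    -0.    -0.001]
 [-0.001  0.34  -0.94 ]]
w [-56.  215.2] r 53.5 n 143 label deg 7.5 strip r 32.4
t [ -75.7 -112.3] r 46.9 n 138 label deg 85.4 strip r 26.2
```

View pics/a12.png

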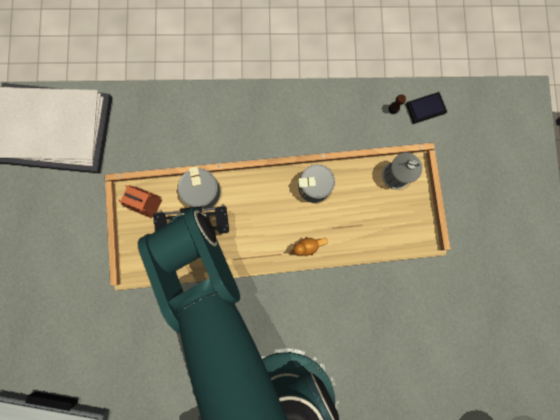

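```bash
cat >> h.py <<'E'
def strip(tag,n):
    """long sides of the seal strip: direction of strip from pixels inside the lid circle only"""
    im=dict(np.load("pics/top0.npz")); im["color"]=cv2.imread(f"pics/{tag}.png")[:,:,::-1].copy(); s=shelf()
    zt,r={"w":(.093,.055),"t":(.110,.048)}[n]
    big=cv2.resize(im["color"],None,fx=4,fy=4,interpolation=cv2.INTER_CUBIC)
    hsv=cv2.cvtColor(big,cv2.COLOR_RGB2HSV)
    k=(hsv[...,2]>185)&(hsv[...,1]>30)&(hsv[...,1]<100)
    v,u=np.nonzero(k); p=toS(ray(im,np.c_[(u+.5)/4-.5,(v+.5)/4-.5],zt),s)
    c=np.array(C0[n]); d=p-c; q=p[np.hypot(*d.T)<r-.002]
    m=q.mean(0)-c
    rect=cv2.minAreaRect((q*1000).astype(np.float32))
    w,V=np.linalg.eigh(np.cov(q.T)); a=V[:,1]; a=a*np.sign(a@m)
    print(n,"centroid",np.degrees(np.arctan2(m[1],m[0])).round(1),"pca",np.degrees(np.arctan2(a[1],a[0])).round(1),"rect",[np.round(x,1) for x in rect])
E
python3 -c "
import h
for c in ((-.055,.2152),(-.056,.2140)):
  h.C0['w']=c; h.strip('a12','w')
h.C0['w']=(-.0718,.1197);h.C0['t']=(-.0755,-.1123)
h.strip('a1','w');h.strip('a1','t')
"
```

```text
w centroid 7.4 pca 7.7 rect [array([-25.7, 219.6]), array([46.6, 27.4]), np.float64(8.0)]
w centroid 9.4 pca 7.2 rect [array([-26.2, 219. ]), array([45.5, 26.1]), np.float64(8.1)]
w centroid 101.1 pca 105.2 rect [array([-77.3, 147.8]), array([27. , 48.6]), np.float64(15.3)]
t centroid 84.9 pca 90.2 rect [array([-73.3, -88. ]), array([27.8, 43.3]), np.float64(0.1)]
```

Emit:
{"api": "jog_arm", "payload": {
  "deltas": [
    {"gripper":-1,"travel":[0,-7.5,-2.7],"turn":[0,0,0]},
    {"gripper":-1,"travel":[-11,0,0],"turn":[0,0,0]},
    {"gripper":-1,"travel":[-11,0,0],"turn":[0,0,0]},
    {"gripper":-1,"travel":[0,3.8,1.4],"turn":[0,0,0]},
    {"gripper":-1,"travel":[0,3.9,1.4],"turn":[0,0,0]},
    {"gripper":-1,"travel":[0,0.4,0.1],"turn":[0,0,0]},
    {"gripper":-1,"travel":[0,0,0],"turn":[0,0,0]}
  ]
}}

```text
t: 13.18
ee_pos: [0.5095, 0.217, 0.1162]
ee_rot: [1.954, 2.12, 0.369]
force: [-21.4, -8.7, 15.4]
finger_gap: 0.0002
```

Emit:
{"api": "jog_arm", "payload": {
  "deltas": [
    {"gripper":-1,"travel":[4,0,0],"turn":[0,0,0]},
    {"gripper":-1,"travel":[4,0,0],"turn":[0,0,0]},
    {"gripper":-1,"travel":[4,0,0],"turn":[0,0,0]},
    {"gripper":-1,"travel":[3,0,0],"turn":[0,0,0]},
    {"gripper":-1,"travel":[0,0,0],"turn":[0,0,0]}
  ]
}}

```text
t: 13.8
ee_pos: [0.5079, 0.2318, 0.1157]
ee_rot: [1.954, 2.121, 0.367]
force: [-24.2, -10.6, 13.3]
finger_gap: 0.0006
```

```bash
python3 -c "
from h import *
import h
stat()
look('a13')
h.C0['w']=(-.055,.2227); strip('a13','w')"
```

```text
t 13.80 gap 0.001 TCP_S [-143.6  221.7   97.7] corner_S [-108.2  221.5   21.2] force_S [-25.   -8.5  13.3]
tool axes in shelf (cols)
 [[ 0.001  0.941  0.338]
 [ 1.    -0.001 -0.002]
 [-0.002  0.338 -0.941]]
w [-56.  222.4] r 53.7 n 138 label deg -0.2 strip r 31.5
t [ -75.6 -112.4] r 46.9 n 138 label deg 85.6 strip r 26.3
w centroid -0.5 pca -0.7 rect [array([-25.5, 224.8]), array([46.5, 32.6]), np.float64(3.4)]
```

The wide tin's label is now at about 0°. I'll back off, lift clear and move behind the tall tin.

Emit:
{"api": "jog_arm", "payload": {
  "deltas": [
    {"gripper":-1,"travel":[0,-1.5,-0.5],"turn":[0,0,0]},
    {"gripper":-1,"travel":[0,-9.4,-3.4],"turn":[0,0,0]},
    {"gripper":-1,"travel":[0,-14,-5],"turn":[0,0,0]},
    {"gripper":-1,"travel":[0,13,-35],"turn":[0,0,0]},
    {"gripper":-1,"travel":[0,13,-35],"turn":[0,0,0]},
    {"gripper":-1,"travel":[-50,8,-25],"turn":[0,0,0]},
    {"gripper":-1,"travel":[-50,0,0],"turn":[0,0,0]},
    {"gripper":-1,"travel":[-50,0,0],"turn":[0,0,0]}
  ]
}}

```text
t: 14.85
ee_pos: [0.4936, 0.0796, 0.2176]
ee_rot: [1.951, 2.119, 0.375]
force: [0.6, 0.3, -0.1]
finger_gap: 0.0006
```

Emit:
{"api": "jog_arm", "payload": {
  "deltas": [
    {"gripper":-1,"travel":[-50,0,0],"turn":[0,0,0]},
    {"gripper":-1,"travel":[-50,0,0],"turn":[0,0,0]},
    {"gripper":-1,"travel":[-50,0,0],"turn":[0,0,0]},
    {"gripper":-1,"travel":[-46,0,0],"turn":[0,0,0]},
    {"gripper":-1,"travel":[0,0,0],"turn":[0,0,0]}
  ]
}}

```text
t: 15.48
ee_pos: [0.5098, -0.1168, 0.2169]
ee_rot: [1.956, 2.116, 0.373]
force: [-0.3, -0.2, 0.1]
finger_gap: 0.0006
```

```bash
sed -i 's/^C0=.*/C0={"w":(-.055,.2227),"t":(-.076,-.112)}/' h.py; python3 -c "
from h import *
stat((-134,-125,21))
look('b1')
strip('b1','w')"
```

```text
t 15.47 gap 0.001 TCP_S [-170.6 -125.9  198.9] corner_S [-134.8 -126.1  122.5] force_S [-0.4 -0.2  0.1]
tool axes in shelf (cols)
 [[ 0.004  0.94   0.342]
 [ 1.    -0.004 -0.002]
 [-0.     0.342 -0.94 ]]
delta tool [  1.1 -33.9  95.7]
w [-56.2 222.3] r 53.9 n 150 label deg 1.3 strip r 32.4
t [ -75.6 -112.6] r 46.9 n 139 label deg 86.0 strip r 26.0
w centroid 0.4 pca -0.2 rect [array([-25.2, 239.4]), array([60. , 47.1]), np.float64(88.3)]
```

View pics/b1.png

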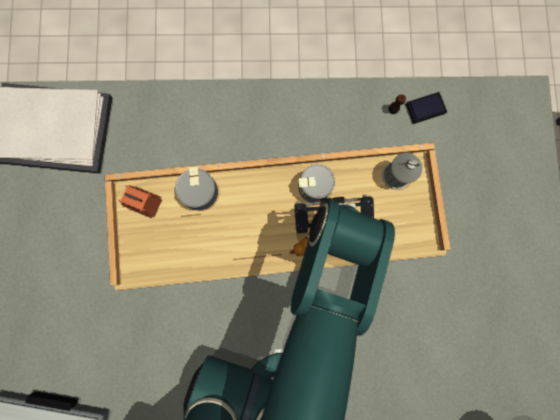

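The wide tin's strip at (194,177) points squarely at the lip. The gripper is now behind the tall tin at (317,183), clear of the lantern and the whistle. I'll lower, then push the tin to the lip.

Emit:
{"api": "jog_arm", "payload": {
  "deltas": [
    {"gripper":-1,"travel":[0,-8.5,24],"turn":[0,0,0]},
    {"gripper":-1,"travel":[0,-8.5,24],"turn":[0,0,0]},
    {"gripper":-1,"travel":[0,-8.5,24],"turn":[0,0,0]},
    {"gripper":-1,"travel":[0,-8.5,24],"turn":[0,0,0]},
    {"gripper":-1,"travel":[0,0,0],"turn":[0,0,0]}
  ]
}}

```text
t: 16.15
ee_pos: [0.5103, -0.113, 0.1136]
ee_rot: [1.953, 2.123, 0.373]
force: [-0.0, -0.1, 0.4]
finger_gap: 0.0002
```

Emit:
{"api": "jog_arm", "payload": {
  "deltas": [
    {"gripper":-1,"travel":[0,5.6,2],"turn":[0,0,0]},
    {"gripper":-1,"travel":[0,5.6,2],"turn":[0,0,0]},
    {"gripper":-1,"travel":[0,4.7,1.7],"turn":[0,0,0]},
    {"gripper":-1,"travel":[0,4.7,1.7],"turn":[0,0,0]},
    {"gripper":-1,"travel":[0,4.7,1.7],"turn":[0,0,0]},
    {"gripper":-1,"travel":[0,4.7,1.7],"turn":[0,0,0]},
    {"gripper":-1,"travel":[0,3.8,1.4],"turn":[0,0,0]},
    {"gripper":-1,"travel":[0,0,0],"turn":[0,0,0]}
  ]
}}

```text
t: 17.15
ee_pos: [0.5476, -0.1118, 0.1161]
ee_rot: [1.952, 2.119, 0.374]
force: [-1.6, -0.4, 1.1]
finger_gap: 0.0002
```

```bash
python3 -c "
from h import *
stat()
look('b2')"
```

```text
t 17.15 gap 0.000 TCP_S [-132.4 -124.1   98.1] corner_S [ -96.6 -124.1   21.7] force_S [-1.7 -0.3  1.1]
tool axes in shelf (cols)
 [[ 0.001  0.939  0.343]
 [ 1.    -0.001 -0.001]
 [-0.     0.343 -0.939]]
w [-56.3 222.6] r 54.1 n 148 label deg 0.8 strip r 32.6
t [ -50.9 -109.9] r 46.4 n 134 label deg 89.7 strip r 25.4
```

Emit:
{"api": "jog_arm", "payload": {
  "deltas": [
    {"gripper":-1,"travel":[0,2.4,0.9],"turn":[0,0,0]},
    {"gripper":-1,"travel":[0,0,0],"turn":[0,0,0]}
  ]
}}

```text
t: 17.45
ee_pos: [0.5498, -0.1116, 0.1156]
ee_rot: [1.952, 2.119, 0.374]
force: [-3.4, -0.6, 3.6]
finger_gap: 0.0003
```

Emit:
{"api": "jog_arm", "payload": {
  "deltas": [
    {"gripper":-1,"travel":[0,0.7,0.2],"turn":[0,0,0]},
    {"gripper":-1,"travel":[0,0,0],"turn":[0,0,0]}
  ]
}}

```text
t: 17.7
ee_pos: [0.5502, -0.1115, 0.1156]
ee_rot: [1.953, 2.12, 0.373]
force: [-10.7, -1.1, 6.8]
finger_gap: 0.0006
```

Emit:
{"api": "jog_arm", "payload": {
  "deltas": [
    {"gripper":-1,"travel":[3,0.2,0.1],"turn":[0,0,0]},
    {"gripper":-1,"travel":[5,0,0],"turn":[0,0,0]},
    {"gripper":-1,"travel":[5,0,0],"turn":[0,0,0]},
    {"gripper":-1,"travel":[5,0,0],"turn":[0,0,0]},
    {"gripper":-1,"travel":[5,0,0],"turn":[0,0,0]},
    {"gripper":-1,"travel":[5,0,0],"turn":[0,0,0]}
  ]
}}

```text
t: 18.45
ee_pos: [0.5476, -0.0841, 0.1154]
ee_rot: [1.953, 2.12, 0.37]
force: [-17.7, -9.3, 9.1]
finger_gap: 0.0006
```

```bash
sed -i 's/^C0=.*/C0={"w":(-.055,.2227),"t":(-.050,-.095)}/' h.py; python3 -c "
from h import *
stat()
look('b3')"
```

```text
t 18.45 gap 0.001 TCP_S [-130.2  -96.5   97.4] corner_S [-94.6 -96.6  20.9] force_S [-18.4  -7.8   9.1]
tool axes in shelf (cols)
 [[ 0.001  0.94   0.34 ]
 [ 1.    -0.001 -0.002]
 [-0.001  0.34  -0.94 ]]
w [-56.4 222.6] r 54.1 n 148 label deg 0.8 strip r 32.6
t [-49.7 -96.7] r 46.9 n 137 label deg 70.6 strip r 26.4
```

Emit:
{"api": "jog_arm", "payload": {
  "deltas": [
    {"gripper":-1,"travel":[4,-0.2,-0.2],"turn":[0,0,0]},
    {"gripper":-1,"travel":[5,0,0],"turn":[0,0,0]},
    {"gripper":-1,"travel":[5,0,0],"turn":[0,0,0]},
    {"gripper":-1,"travel":[5,0,0],"turn":[0,0,0]},
    {"gripper":-1,"travel":[5,0,0],"turn":[0,0,0]},
    {"gripper":-1,"travel":[5,0,0],"turn":[0,0,0]},
    {"gripper":-1,"travel":[3,0,0],"turn":[0,0,0]}
  ]
}}

```text
t: 19.38
ee_pos: [0.5455, -0.0513, 0.1156]
ee_rot: [1.952, 2.119, 0.374]
force: [-1.0, 0.0, 0.4]
finger_gap: 0.0006
```

```bash
sed -i 's/^C0=.*/C0={"w":(-.055,.2227),"t":(-.050,-.080)}/' h.py; python3 -c "
from h import *
stat()
look('b4')"
```

```text
t 19.38 gap 0.001 TCP_S [-129.5  -63.7   97.6] corner_S [-93.7 -63.7  21.2] force_S [-1.   0.1  0.4]
tool axes in shelf (cols)
 [[ 0.001  0.94   0.342]
 [ 1.    -0.001 -0.   ]
 [ 0.     0.342 -0.94 ]]
w [-56.  222.9] r 53.6 n 147 label deg 0.1 strip r 32.2
t [-49.6 -84.3] r 46.9 n 133 label deg 54.7 strip r 27.8
```

Emit:
{"api": "jog_arm", "payload": {
  "deltas": [
    {"gripper":-1,"travel":[0,-7.5,-2.7],"turn":[0,0,0]},
    {"gripper":-1,"travel":[-18,0,0],"turn":[0,0,0]},
    {"gripper":-1,"travel":[-18,0,0],"turn":[0,0,0]},
    {"gripper":-1,"travel":[0,3.8,1.4],"turn":[0,0,0]},
    {"gripper":-1,"travel":[0,3.7,1.3],"turn":[0,0,0]},
    {"gripper":-1,"travel":[0,0.3,0.1],"turn":[0,0,0]},
    {"gripper":-1,"travel":[0,0,0],"turn":[0,0,0]}
  ]
}}

```text
t: 20.3
ee_pos: [0.5484, -0.0871, 0.1153]
ee_rot: [1.952, 2.121, 0.372]
force: [-5.8, -3.3, 3.8]
finger_gap: 0.0005
```

Emit:
{"api": "jog_arm", "payload": {
  "deltas": [
    {"gripper":-1,"travel":[3,0.2,0.1],"turn":[0,0,0]},
    {"gripper":-1,"travel":[5,0,0],"turn":[0,0,0]},
    {"gripper":-1,"travel":[5,0,0],"turn":[0,0,0]},
    {"gripper":-1,"travel":[5,0,0],"turn":[0,0,0]}
  ]
}}

```text
t: 20.8
ee_pos: [0.5466, -0.0694, 0.1152]
ee_rot: [1.953, 2.121, 0.37]
force: [-16.9, -10.3, 9.2]
finger_gap: 0.0005
```

```bash
sed -i 's/^C0=.*/C0={"w":(-.055,.2227),"t":(-.050,-.075)}/' h.py; python3 -c "
from h import *
stat()
look('b5')"
```

```text
t 20.80 gap 0.001 TCP_S [-130.   -81.8   97.2] corner_S [-94.4 -81.9  20.7] force_S [-17.7  -8.9   9.2]
tool axes in shelf (cols)
 [[ 0.     0.941  0.339]
 [ 1.     0.    -0.001]
 [-0.001  0.339 -0.941]]
w [-56.2 222.4] r 54.0 n 148 label deg 1.1 strip r 32.5
t [-49.5 -75.7] r 46.9 n 133 label deg 44.9 strip r 27.9
```

Emit:
{"api": "jog_arm", "payload": {
  "deltas": [
    {"gripper":-1,"travel":[5,-0.2,-0.1],"turn":[0,0,0]},
    {"gripper":-1,"travel":[5,0,0],"turn":[0,0,0]},
    {"gripper":-1,"travel":[5,0,0],"turn":[0,0,0]},
    {"gripper":-1,"travel":[5,0,0],"turn":[0,0,0]},
    {"gripper":-1,"travel":[5,0,0],"turn":[0,0,0]},
    {"gripper":-1,"travel":[5,0,0],"turn":[0,0,0]},
    {"gripper":-1,"travel":[5,0,0],"turn":[0,0,0]},
    {"gripper":-1,"travel":[5,0,0],"turn":[0,0,0]}
  ]
}}

```text
t: 21.85
ee_pos: [0.5435, -0.0291, 0.1151]
ee_rot: [1.953, 2.121, 0.372]
force: [-4.9, -2.8, 0.7]
finger_gap: 0.0007
```

```bash
sed -i 's/^C0=.*/C0={"w":(-.055,.2227),"t":(-.050,-.058)}/' h.py; python3 -c "
from h import *
stat()
look('b6')"
```

```text
t 21.85 gap 0.001 TCP_S [-129.8  -41.3   97.1] corner_S [-94.1 -41.3  20.7] force_S [-5.1 -2.4  0.7]
tool axes in shelf (cols)
 [[ 0.     0.94   0.341]
 [ 1.    -0.    -0.   ]
 [-0.     0.341 -0.94 ]]
w [-56.3 222.5] r 54.0 n 142 label deg 0.5 strip r 32.8
t [-49.4 -55.2] r 46.8 n 129 label deg 21.0 strip r 28.6
```

Emit:
{"api": "jog_arm", "payload": {
  "deltas": [
    {"gripper":-1,"travel":[0,-7.5,-2.7],"turn":[0,0,0]},
    {"gripper":-1,"travel":[-13,0,0],"turn":[0,0,0]},
    {"gripper":-1,"travel":[-13,0,0],"turn":[0,0,0]},
    {"gripper":-1,"travel":[0,3.8,1.4],"turn":[0,0,0]},
    {"gripper":-1,"travel":[0,3.8,1.4],"turn":[0,0,0]},
    {"gripper":-1,"travel":[0,0.4,0.1],"turn":[0,0,0]},
    {"gripper":-1,"travel":[0,0,0],"turn":[0,0,0]}
  ]
}}

```text
t: 22.78
ee_pos: [0.5461, -0.0559, 0.1152]
ee_rot: [1.953, 2.121, 0.37]
force: [-15.4, -6.0, 8.7]
finger_gap: 0.0002
```

Emit:
{"api": "jog_arm", "payload": {
  "deltas": [
    {"gripper":-1,"travel":[5,0,0],"turn":[0,0,0]},
    {"gripper":-1,"travel":[5,0,0],"turn":[0,0,0]},
    {"gripper":-1,"travel":[5,0,0],"turn":[0,0,0]},
    {"gripper":-1,"travel":[5,0,0],"turn":[0,0,0]},
    {"gripper":-1,"travel":[5,0,0],"turn":[0,0,0]},
    {"gripper":-1,"travel":[0,0,0],"turn":[0,0,0]}
  ]
}}

```text
t: 23.52
ee_pos: [0.5435, -0.0308, 0.115]
ee_rot: [1.954, 2.122, 0.369]
force: [-22.6, -7.4, 13.8]
finger_gap: 0.0004
```

```bash
sed -i 's/^C0=.*/C0={"w":(-.055,.2227),"t":(-.0494,-.043)}/' h.py; python3 -c "
from h import *
stat()
look('b7');strip('b7','t')"
```

```text
t 23.52 gap 0.000 TCP_S [-129.8  -43.    97. ] corner_S [-94.4 -43.1  20.5] force_S [-23.1  -5.5  13.8]
tool axes in shelf (cols)
 [[ 0.     0.941  0.338]
 [ 1.    -0.    -0.001]
 [-0.001  0.338 -0.941]]
w [-56.1 222.6] r 53.6 n 144 label deg 0.2 strip r 32.5
t [-48.8 -43. ] r 46.7 n 128 label deg 7.6 strip r 29.1
t centroid 7.2 pca 6.3 rect [array([-23.5, -39.8]), array([39.6, 27.1]), np.float64(7.7)]
```

7° left, which is about 6 mm of tin travel or 12 mm of finger travel.

Emit:
{"api": "jog_arm", "payload": {
  "deltas": [
    {"gripper":-1,"travel":[4,-0.3,-0.2],"turn":[0,0,0]},
    {"gripper":-1,"travel":[4,0,0],"turn":[0,0,0]},
    {"gripper":-1,"travel":[4,0,0],"turn":[0,0,0]},
    {"gripper":-1,"travel":[0,0,0],"turn":[0,0,0]}
  ]
}}

```text
t: 24.08
ee_pos: [0.5424, -0.0187, 0.115]
ee_rot: [1.954, 2.122, 0.37]
force: [-15.9, -5.5, 8.5]
finger_gap: 0.0002
```

```bash
sed -i 's/^C0=.*/C0={"w":(-.055,.2227),"t":(-.0490,-.0372)}/' h.py; python3 -c "
from h import *
stat()
look('b8');strip('b8','t')"
```

```text
t 24.07 gap 0.000 TCP_S [-129.9  -30.9   97. ] corner_S [-94.4 -30.9  20.5] force_S [-16.3  -4.1   8.5]
tool axes in shelf (cols)
 [[ 0.     0.941  0.339]
 [ 1.    -0.    -0.001]
 [-0.001  0.339 -0.941]]
w [-56.3 222.6] r 54.1 n 143 label deg 0.4 strip r 32.7
t [-49.3 -36.1] r 46.7 n 133 label deg -1.2 strip r 29.4
t centroid 0.5 pca 4.0 rect [array([-22.7, -36.8]), array([39.2, 27.7]), np.float64(2.9)]
```

Emit:
{"api": "jog_arm", "payload": {
  "deltas": [
    {"gripper":-1,"travel":[0,-1.5,-0.5],"turn":[0,0,0]},
    {"gripper":-1,"travel":[0,-7.5,-2.7],"turn":[0,0,0]},
    {"gripper":-1,"travel":[0,-14,-5],"turn":[0,0,0]},
    {"gripper":-1,"travel":[0,13,-35],"turn":[0,0,0]},
    {"gripper":-1,"travel":[0,13,-35],"turn":[0,0,0]},
    {"gripper":-1,"travel":[0,13,-35],"turn":[0,0,0]},
    {"gripper":-1,"travel":[0,0,0],"turn":[0,0,0]}
  ]
}}

```text
t: 25.0
ee_pos: [0.5202, -0.0206, 0.2307]
ee_rot: [1.949, 2.116, 0.378]
force: [-0.9, -0.5, -0.3]
finger_gap: 0.0005
```

```bash
python3 -c "
from h import *
stat()
look('c1');strip('c1','t')
im=get_image('side');cv2.imwrite('pics/c1s.png',im['color'][:,:,::-1])
a=cv2.imread('pics/c1.png')[130:270,95:460];cv2.imwrite('pics/c1z.png',cv2.resize(a,None,fx=2.15,fy=2.15,interpolation=cv2.INTER_CUBIC))
im=get_image('top'); P=pts(im); s=shelf(); S=toS(P,s); z=P[...,2]
for n,(u0,v0,u1,v1) in dict(cow=(115,180,165,220),wh=(285,232,332,262),lan=(385,150,425,192)).items():
    k=np.zeros(z.shape,bool);k[v0:v1,u0:u1]=1;k&=z>.035; k&=S[...,0]<-.005
    q=S[k]; print(n,np.percentile(q,[2,98],axis=0).round(3).tolist(), np.nanmax(z[k]))
"
```

```text
t 25.00 gap 0.000 TCP_S [-152.2  -30.9  212.7] corner_S [-116.   -31.   136.5] force_S [-1.  -0.5 -0.3]
tool axes in shelf (cols)
 [[ 0.001  0.938  0.347]
 [ 1.    -0.    -0.001]
 [-0.001  0.347 -0.938]]
w [-56.3 222.9] r 53.9 n 144 label deg -0.4 strip r 32.7
t [-49.1 -36.4] r 46.9 n 132 label deg -1.0 strip r 29.1
t centroid 0.6 pca 4.0 rect [array([-23. , -36.7]), array([39.9, 27.9]), np.float64(3.1)]
cow [[-0.11, 0.34], [-0.035, 0.423]] 0.13275452028081056
wh [[-0.287, -0.078], [-0.234, 0.003]] 0.48652277241785197
lan [[-0.103, -0.393], [-0.028, -0.32]] 0.19886316987107355
```

View pics/c1z.png

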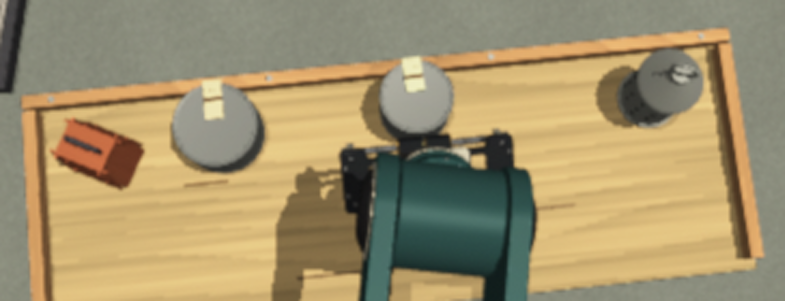

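View pics/c1s.png

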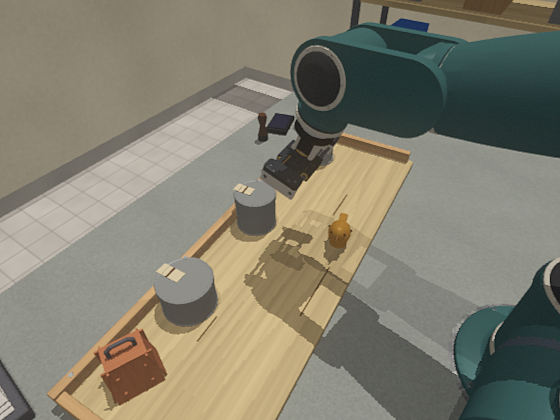

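In the zoomed top view the strips at (212,100) and (414,73) point squarely over the lip. In the side view the whistle is still at about (340,230), and the cowbell, at (130,365), hasn't moved. Both tins stand upright, so I'm handing in.

```bash
python3 -c "
from bench import order
print(order.job_done())"
```

```text
the job is handed in; nothing more can be done
None
```

I pushed both tins to the lip with the shut fingertips and rolled them along it towards +y: the wide tin in four swipes, the tall one in three. Both labels now face out over the lip, and I handed the job in at about 25 s of the 72 s allowed.

**Last checks**

| Tin | Label angle from front | x in shelf frame | Allowed x |
|---|---|---|---|
| Wide | about 0° (−0.4 to +1.3°) | −56 mm | −65 to −35 mm |
| Tall | −1 to +4°, depending on the fit | −49 mm | −58 to −35 mm |

- **Tins:** both stand upright in the pictures.
- **Lantern and cowbell:** their measured outlines agree with the start to 1 mm.
- **Bird whistle:** the arm hid it in the last top view, so that measurement could not be used. The side view shows it at the same pixels as at the start, about (340,230).
- **Force while rolling:** the push on the tins sometimes rose above the suggested 5 to 15 N, to about 25 N at the highest reading. It showed no visible effect on the rolling.

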